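# Seat the vacuum box lid and hold the pump handle at its mark

## Task

The lid of the green vacuum storage box is standing ajar: press it down until it is fully shut. Then grip the round white pump knob in the lid and pull it up, against its spring, until the red band on its rod has just come clear of the black collar, and keep it there: finish with the gripper still holding the knob at that mark, lid still shut. Leave the canister, the pepper mill and the jar alone.

Things in the scene. Friction and masses are not known exactly. Their poses are not given: they have to be found in the camera images.
- vac_box: Green plastic storage box, fixed to the counter, 160 (x) by 220 (y) by 100 mm high without its lid, on a 170 by 230 mm black foot. Origin: centre of its underside; z up. The lid is hinged along its +x upper edge and opens at its -x side, which faces the robot, turned up to 0.4 rad either way.
- lid (a joint): Hinge of the green lid (168 by 228 by 12 mm), rad: 0 shut against a stop (top face 112 mm above the counter), grows as the free edge rises; starts at 0.15 to 0.35. Axis along the box's y, 80 mm along its x, 100 mm up. Stiff: the lid stays where it is left; 4 to 7 N down at the yellow pad moves it; over about 12 N up on the knob lifts it again.
- press_spot (a point): Point on the lid's top face at the middle of the yellow press pad (22 by 70 mm, lying almost flush), 147 mm from the hinge and 67 mm from the knob's axis. With the lid shut it is 112 mm above the counter. Its axes are the lid's: x towards the hinge, z out of the lid.
- collar_top (a point): Centre of the upper face of the black collar (28 mm diameter, 12 mm high) in the middle of the lid through which the pump rod runs, 80 mm from the hinge; 124 mm above the counter when the lid is shut. z is the pump axis, upright when the lid is shut.
- pump (a joint): Travel of the pump handle out of the lid, m: 0 home, grows along the lid's z (up with the lid shut), stop at 0.050. Mark at 0.030: the lower edge of the red band (10 mm tall, on the 13 mm metal rod) is then level with the collar's upper face. A spring pulls it back: 2 N at home, 7 N at the mark, 10 N at the stop; it snaps home if let go.
- knob_grip (a point): Middle of the white pump knob, a smooth upright cylinder of 36 mm diameter and 26 mm height on the rod; moves with the knob. At home with the lid shut it is 140 mm above the counter, the knob's underside 14 mm and its top 40 mm above the lid's top face. z is the pump axis.
- canister: Cream ceramic canister with a knob, 104 mm diameter, 142 mm high, loose bystander; origin at the centre of its underside.
- mill: Glass and steel pepper mill, 56 mm diameter, 150 mm high, loose bystander; origin at the centre of its underside.
- jar: Amber glass jar with a brass cap, 72 mm diameter, 110 mm high, loose bystander; origin at the centre of its underside.

How it is judged:
On the way, in this order (a step that is already met when the one before it is completed fails the run):
1. the lid is pressed fully shut while the pump handle is still home (value of joint lid below 0.03 rad and value of joint pump below 0.01 m), for 0.2 s.
2. with the lid shut, the pump handle is held by the fingers with the red band just clear of the collar (value of joint lid below 0.03 rad and contact force between the fingers and pump above 2 N and value of joint pump between 0.025 and 0.035 m), for 1 s.
At the end, for the whole second after the job is handed in: The lid is shut (hinge below 0.03 rad), the fingers hold the pump knob (contact over 2 N) at rest at the mark (handle out 30 mm, within 5 mm), and canister, mill and jar are within 20 mm of where they started (all of step 2 and velocity of joint pump between -0.01 and 0.01 m/s and distance of each of canister, mill, jar from where it was at the start of the episode below 0.02 m); the arm keeps its last pose, push and grip.
It fails at once if the canister is shifted by more than 20 mm or tipped (distance of canister from where it was at the start of the episode above 0.02 m or angle between canister's own z axis and vertical above 0.3 rad).
It fails at once if the mill is shifted by more than 20 mm or tipped (distance of mill from where it was at the start of the episode above 0.02 m or angle between mill's own z axis and vertical above 0.3 rad).
It fails at once if the jar is shifted by more than 20 mm or tipped (distance of jar from where it was at the start of the episode above 0.02 m or angle between jar's own z axis and vertical above 0.3 rad).
It also fails if it takes over 45 s, if anything falls off the work surface, if the arm or the gripper's body presses on something with over 40 N, if the wrist force passes 120 N, or if a joint passes its speed limit or range.

## Robot

A 6-joint arm with a two-finger parallel gripper is mounted at the origin on the work surface. World frame = base frame: x ahead of the robot, y to its left, z up, the work surface at z = 0. Lengths are in m, angles in rad, forces in N, time in s.
With the tool pointing down it reaches from about 0.3 to 0.775 m from the base axis. Payload 14.6 kg.
Tool frame: the origin (TCP) lies at the very end of the fingers, on their centre line; the grasp point (between the pads) lies 19 mm behind it; x points along the fingers, y is the direction in which the jaws open and shut, and the axes are right-handed (so a half turn about x gives the same grasp; the last joint's range is limited). The gripper opens to 94 mm and grips with 3 to 60 N. Pads are 16 mm wide; open, the fingers measure 119 mm over their backs; the gripper's body (75 mm by 177 mm) begins 78 mm behind the grasp point.
Start: joints at [1.241, 0.3, 1.521, -0, 1.321, -0.067], TCP at [0.143, 0.531, 0.205] pointing down, gripper open.
Joint ranges: [-3.03, 3.03], [-0.79, 2.21], [0.23, 2.52], [-1.04, 4.18], [0, 3.07], [-2.55, 2.55]. Speed limits (rad/s): [2.22, 2.22, 2.57, 3.14, 3.14, 3.14].

## Interface

Orientations are given as [roll, pitch, yaw] about the fixed x, y, z axes, in that order (R = Rz(yaw) Ry(pitch) Rx(roll)).
In Python, from station import ctrl, viewer, hand_in gives the robot as it stands. The module is installed in compiled form; this text tells all that it offers.
- The arm moves only by the tool play_rows, never from a script. Its argument "deltas" is a list that holds one entry, the list of rows, each a list of 7 numbers: the shift along the tool's x, y, z in mm, then the turn, a rotation vector about the tool's x, y, z in rad, then the finger opening in mm, from 0 to 94. In form: [[[dx, dy, dz, ax, ay, az, gripper], ...]]. A call has 1 to 10 rows; each row shifts and turns the commanded pose from where the row before left it, along the tool's axes as they then stand; what a row does not reach is not made up. A row lasts 1/10 s, in which the tool goes at most 50 mm and 8.59 degrees, less where a joint would pass 70% of its speed; a pose out of reach is approached as far as the arm can. A call with a gripper value outside its range is refused whole. The fingers move at their own pace and stop on an object; "grip_force" is the grip in N (left out, the last holds). Time passes only in rows, so rows that do not move let the fingers close. It gives the time, the measured TCP pose, the force and the opening at its end, in the units of the state.
- ctrl.get_obs(): the state, without advancing time (a new reading comes with each control period).
- viewer.camera(name): name is "scene" or "top" or "wrist"; returns a dict with "img" (400x640x3 uint8, red, green, blue), "fx", "fy", "cx", "cy" (pixels), "rvec" (rotation vector, rad) and "tvec" (3), from world to camera coordinates, as OpenCV has them. Camera axes: x right, y down, z forward; pixel columns grow to the right and rows downward; lengths in m; the calibration is good to about 2 mm. The wrist camera is an equidistant fisheye: a pixel r from the principal point sees the ray r / f radians off the axis. A picture is of the moment at which its call begins. There is no depth.
- hand_in(): hands the job in, once; it reports no verdict.
The state is a dict: "time_s": time; "qpos": joint angles; "joint_vel": joint speeds; "tau": joint torques, N m; "ee_pos": TCP position; "eef_rot": TCP orientation; "force": force on the tool from outside, world axes, zero at the start; "moment": the same for the moment, N m; "grip_width": finger opening in m.
Only numpy, scipy, OpenCV 4.12 (cv2) and the standard library are available. Lean on these libraries where they do the work, as an engineer would, in place of code of your own. Each camera call takes 0.05 s, during which the arm holds its last target.

## Working session

There is one attempt and no reset: what is moved stays moved. The work goes in short steps, Python scripts to look and compute and a tool call to move; the robot and the scene stay as the last step left them, time stands still between calls to the robot, and variables do not carry over. Pictures are saved under pics/ and viewed, and the job is handed in when it is done.

Besides the shell and the picture viewer there is one more tool, called in YAML: its name, and indented under it one key for each argument. play_rows: Moves the arm, as the interface text tells. Its arguments: {"type":"object","properties":{"deltas":{"type":"array","items":{"type":"array","items":{"type":"array","items":{"type":"number"}}}},"grip_force":{"type":"number"}},"required":["deltas"]}

```bash
mkdir -p pics; python3 - <<'E'
from station import ctrl, viewer
import cv2
for n in ["scene","top","wrist"]:
    c=viewer.camera(n); cv2.imwrite(f"pics/{n}0.png",c["img"][:,:,::-1]); print(n,{k:v for k,v in c.items() if k!="img"})
print(ctrl.get_obs())
E
```

```text
scene {'fx': 410.42521276922866, 'fy': 410.42521276922866, 'cx': 315.27581010718245, 'cy': 202.00246244294172, 'rvec': array([ 1.98325924,  1.22505781, -0.54903811]), 'tvec': array([-0.23856384, -0.219448  ,  1.46343428])}
top {'fx': 378.63560469018626, 'fy': 378.63560469018626, 'cx': 319.1902664132233, 'cy': 198.48955764340445, 'rvec': array([ 2.17203205, -2.12937792,  0.15325186]), 'tvec': array([-0.01740574,  0.54656606,  1.22902996])}
wrist {'fx': 309.70691628693146, 'fy': 309.70691628693146, 'cx': 313.7809334967498, 'cy': 198.57927831405934, 'rvec': array([-2.31380676, -1.77279099, -0.24350279]), 'tvec': array([-0.54966078, -0.02886129,  0.38991903])}
{'time_s': 0.15, 'qpos': array([ 1.24141289e+00,  3.00363419e-01,  1.52140038e+00, -6.49194958e-06,
        1.32068433e+00, -6.65968100e-02]), 'joint_vel': array([-0.0027587 , -0.00145954, -0.00040226,  0.00109387, -0.00151285,
        0.00088746]), 'tau': array([ 9.31106333e-04, -5.31961977e+01, -3.52816164e+01,  7.08142295e-02,
        2.36856693e-02, -1.14355189e-04]), 'ee_pos': array([0.14281889, 0.53094571, 0.20502184]), 'eef_rot': array([-1.63004227,  1.56994083, -1.89282729]), 'force': array([-0.51811642,  0.26907672,  0.52799392]), 'moment': array([ 0.01549088,  0.02405821, -0.00321354]), 'grip_width': 0.09411234577781308}
```

View pics/scene0.png

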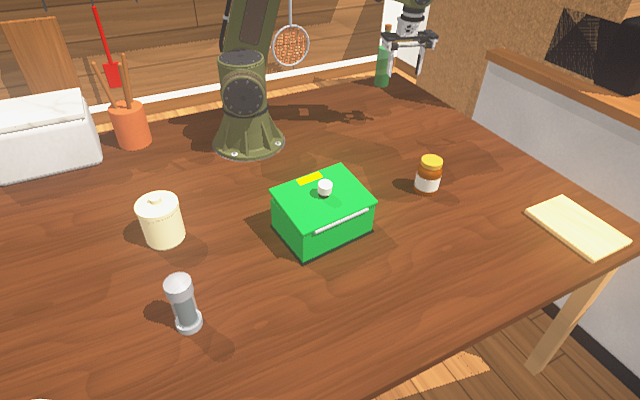

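View pics/top0.png

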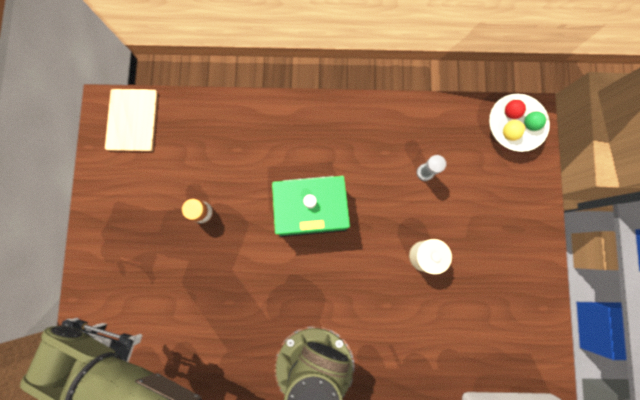

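View pics/wrist0.png

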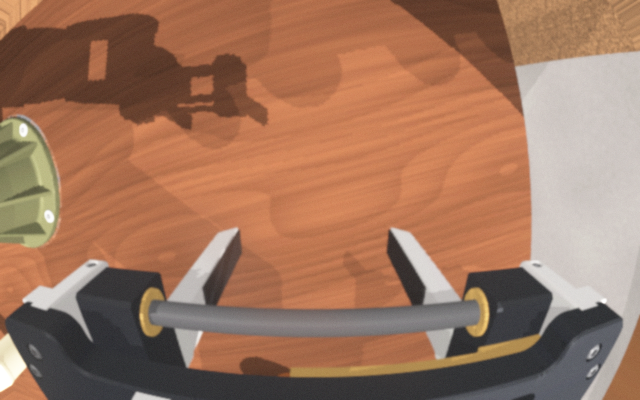

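The scene view shows the box at about (323,215) with its lid ajar, the yellow pad at (310,178) and the knob at (325,188). In the top view the pad is at (312,225) and the knob at (310,201). The other three objects stand well clear of the box. Next I'll zoom in to pick out the features.

```bash
python3 - <<'E'
import cv2
a=cv2.imread("pics/scene0.png")[155:270,260:390]; b=cv2.imread("pics/top0.png")[165:245,262:362]
cv2.imwrite("pics/s1.png",cv2.resize(a,None,fx=5,fy=5,interpolation=cv2.INTER_CUBIC)); cv2.imwrite("pics/t1.png",cv2.resize(b,None,fx=7,fy=7,interpolation=cv2.INTER_CUBIC))
E
```

```text
(no output)
```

View pics/s1.png

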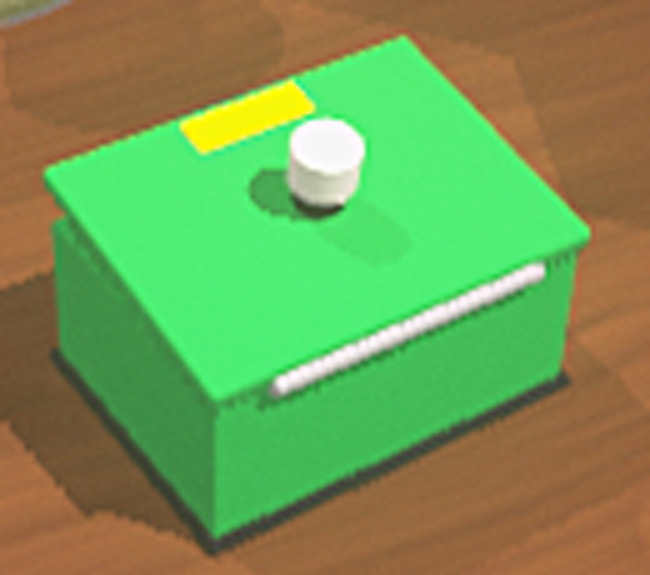

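View pics/t1.png

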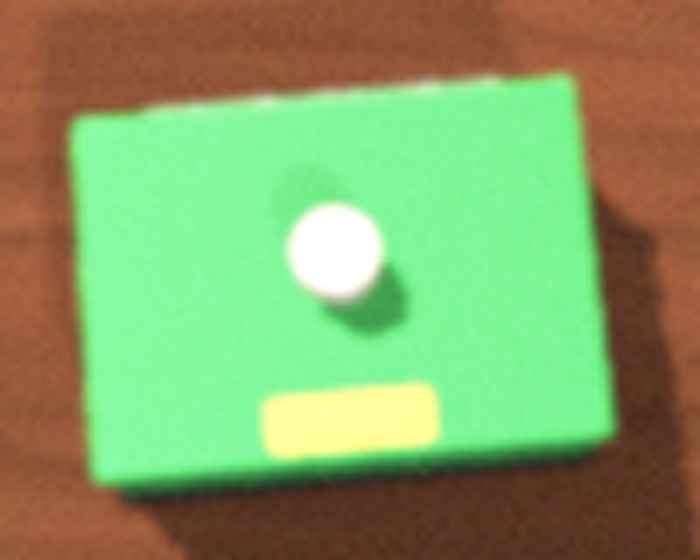

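```bash
cat > fit.py <<'E'
import numpy as np, cv2
from scipy.optimize import least_squares
K={"s":(410.42521276922866,315.27581010718245,202.00246244294172,[1.98325924,1.22505781,-0.54903811],[-0.23856384,-0.219448,1.46343428]),
"t":(378.63560469018626,319.1902664132233,198.48955764340445,[2.17203205,-2.12937792,0.15325186],[-0.01740574,0.54656606,1.22902996])}
def proj(c,P):
    f,cx,cy,r,t=K[c]
    return cv2.projectPoints(np.float64(P).reshape(-1,1,3),np.array(r),np.array(t),np.array([[f,0,cx],[0,f,cy],[0,0,1.]]),None)[0].reshape(-1,2)
def world(p,lidpts,boxpts=[]):
    x,y,yaw,q=p
    R=np.array([[np.cos(yaw),-np.sin(yaw),0],[np.sin(yaw),np.cos(yaw),0],[0,0,1]])
    out=[]
    c,s=np.cos(q),np.sin(q)
    for a,b,h in lidpts: # a dist from hinge (toward -x)
        out.append([.08-(a*c) +(-0)+h*s*1.0, b, .1+a*s+h*c])
    out+= [list(v) for v in boxpts]
    return np.array(out)@R.T+[x,y,0]
L=lambda y:y
lid_s=[((.158,-.035,.012),(180,124)),((.158,.035,.012),(297,82)),((.136,.035,.012),(315,107)),((.136,-.035,.012),(204,153)),
((.164,.114,.012),(405,37)),((.164,-.114,.012),(47,172)),((-.004,-.114,.012),(213,403)),((-.004,.114,.012),(590,234)),((.08,0,.052),(326,145))]
box_s=[((.085,-.115,0),(213,553)),((-.085,-.115,0),(52,355)),((.085,.115,0),(570,380))]
lid_t=[((.158,.035,.012),(266,458)),((.158,-.035,.012),(440,443)),((.136,-.035,.012),(437,383)),((.136,.035,.012),(262,398)),
((-.004,.114,.012),(72,120)),((-.004,-.114,.012),(573,75)),((.08,0,.052),(336,252))]
def res(p):
    a=proj("s",world(p,[i[0] for i in lid_s],[i[0] for i in box_s]))-(np.array([i[1] for i in lid_s+box_s])/5+[260,155]-.4)
    b=proj("t",world(p,[i[0] for i in lid_t]))-(np.array([i[1] for i in lid_t])/7+[262,165]-.4)
    return np.concatenate([a.ravel(),b.ravel()])
s=least_squares(res,[.5,0,0,.25],loss="soft_l1")
if __name__=="__main__":
    print(s.x); print(res(s.x).reshape(-1,2).round(2))
    for q in (s.x[3],0):
        print(q,world([*s.x[:3],q],[(.147,0,.012),(.147,.1,.012),(.147,-.1,.012),(.08,0,.04)]))
E
python3 fit.py; grep -c . fit.py
```

```text
[0.51606685 0.02290622 0.10517003 0.13112401]
[[ 0.05  0.43]
 [-0.94  0.57]
 [-0.04  0.56]
 [-0.37 -0.15]
 [ 0.08 -0.51]
 [-1.33 -0.75]
 [ 0.08 -1.61]
 [ 0.86 -1.14]
 [ 0.1  -0.69]
 [-0.28  0.54]
 [-0.6   0.23]
 [ 0.23  0.86]
 [ 0.61 -0.88]
 [-1.46 -0.69]
 [-1.66  0.87]
 [ 0.66  0.66]
 [-0.22 -0.64]
 [-0.2  -0.19]
 [-0.41 -0.36]]
0.13112400500796786 [[ 0.4522523   0.01616999  0.13111703]
 [ 0.44175467  0.11561746  0.13111703]
 [ 0.46274992 -0.08327748  0.13111703]
 [ 0.52195085  0.02352734  0.15011651]]
0 [[ 0.44943704  0.01587282  0.112     ]
 [ 0.43893941  0.11532029  0.112     ]
 [ 0.45993467 -0.08357466  0.112     ]
 [ 0.51606685  0.02290622  0.14      ]]
31
```

```bash
cat > mv.py <<'E'
import numpy as np, sys
from scipy.spatial.transform import Rotation as Ro
from station import ctrl
def show():
    o=ctrl.get_obs(); R=Ro.from_euler("xyz",o["eef_rot"]).as_matrix()
    print(o["time_s"],o["ee_pos"].round(4),"q",o["qpos"].round(3),"F",o["force"].round(2),"w",o["grip_width"]); print(R.round(4)); return o,R
def to(p,yaw,sgn=1):
    o,R=show()
    y=np.array([-np.sin(yaw),np.cos(yaw),0])*sgn; x=np.array([0,0,-1.]); T=np.array([x,y,np.cross(x,y)]).T
    print("delta tool mm",(R.T@(np.array(p)-o["ee_pos"])*1000).round(2),"rotvec",Ro.from_matrix(R.T@T).as_rotvec().round(4))
E
python3 - <<'E'
from mv import *
for s in (1,-1): to([.449,.016,.165],.105,s)
E
```

```text
0.15 [0.1428 0.5309 0.205 ] q [ 1.241  0.3    1.521 -0.     1.321 -0.067] F [-0.52  0.27  0.53] w 0.09411234577781308
[[-3.000e-04  2.598e-01  9.657e-01]
 [-8.000e-04  9.657e-01 -2.598e-01]
 [-1.000e+00 -9.000e-04 -1.000e-04]]
delta tool mm [  40.36 -417.7   429.44] rotvec [-3.678e-01 -2.000e-04  8.000e-04]
0.15 [0.1428 0.5309 0.205 ] q [ 1.241  0.3    1.521 -0.     1.321 -0.067] F [-0.52  0.27  0.53] w 0.09411234577781308
[[-3.000e-04  2.598e-01  9.657e-01]
 [-8.000e-04  9.657e-01 -2.598e-01]
 [-1.000e+00 -9.000e-04 -1.000e-04]]
delta tool mm [  40.36 -417.7   429.44] rotvec [2.7738e+00 1.2000e-03 3.0000e-04]
```

play_rows:
  deltas:
    - [[0,-20,21,0,0,0,60],[0,-20,21,0,0,0,40],[0,-20,21,0,0,0,20],[0,-20,21,0,0,0,0],[0,-20,21,0,0,0,0],[0,-20,21,0,0,0,0],[0,-20,21,0,0,0,0],[0,-20,21,0,0,0,0],[0,-20,21,0,0,0,0],[0,-20,21,0,0,0,0]]
  grip_force: 20

```text
time_s: 1.15
ee_pos: [0.2941, 0.2823, 0.2054]
eef_rot: [-1.686, 1.571, -1.949]
force: [0.3, 0.1, -0.7]
grip_width: 0.0176
```

play_rows:
  deltas:
    - [[0,-20,20,0,0,0,0],[0,-20,20,0,0,0,0],[0,-20,20,0,0,0,0],[0,-20,20,0,0,0,0],[0,-20,20,0,0,0,0],[0,-20,20,0,0,0,0],[0,-20,20,0,0,0,0],[0,0,0,-0.12,0,0,0],[0,0,0,-0.12,0,0,0],[0,0,0,-0.12,0,0,0]]

```text
time_s: 2.15
ee_pos: [0.3925, 0.1116, 0.2053]
eef_rot: [-3.109, 1.57, -3.007]
force: [0.3, 0.1, -0.4]
grip_width: 0.0005
```

```bash
python3 - <<'E'
from mv import *
to([.449,.016,.150],.105,1)
from station import viewer
import cv2
for n in ["scene","wrist"]:
    c=viewer.camera(n); cv2.imwrite(f"pics/{n}2.png",c["img"][:,:,::-1])
E
```

```text
2.15 [0.3925 0.1116 0.2053] q [ 0.187 -0.023  1.889  0.     1.276 -1.485] F [ 0.34  0.06 -0.38] w 0.0005149184014314741
[[-4.000e-04 -1.013e-01  9.949e-01]
 [-1.000e-04  9.949e-01  1.013e-01]
 [-1.000e+00 -0.000e+00 -4.000e-04]]
delta tool mm [  55.28 -100.84   46.54] rotvec [-0.0035 -0.0004  0.    ]
```

View pics/wrist2.png

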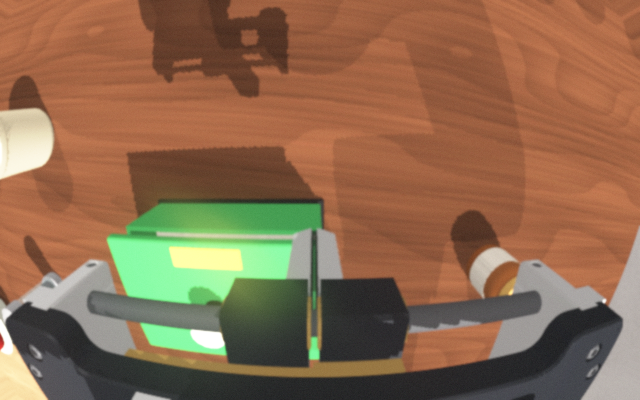

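The wrist view shows the pad at (205,258) and the box to the left of the fingers, which agrees with the fit. The next move takes the fingers over the pad.

play_rows:
  deltas:
    - [[0,-20,9,0,0,0,0],[0,-20,9,0,0,0,0],[0,-20,9,0,0,0,0],[0,-20,9,0,0,0,0],[0,-21,10,0,0,0,0],[15,0,0,0,0,0,0],[15,0,0,0,0,0,0],[5,0,0,0,0,0,0],[0,0,0,0,0,0,0]]

```text
time_s: 3.15
ee_pos: [0.4479, 0.0159, 0.1701]
eef_rot: [2.977, 1.57, 3.073]
force: [0.1, -0.7, 0.1]
grip_width: 0.0004
```

```bash
python3 - <<'E'
from mv import *
to([.449,.016,.112],.105,1)
from station import viewer
import cv2
for n in ["scene","wrist"]:
    c=viewer.camera(n); cv2.imwrite(f"pics/{n}3.png",c["img"][:,:,::-1])
    if n=="scene":cv2.imwrite("pics/s3.png",cv2.resize(c["img"][125:270,230:420,::-1],None,fx=4,fy=4))
E
```

```text
3.15 [0.4479 0.0159 0.1701] q [-0.046  0.108  1.839  0.     1.196 -1.712] F [ 0.1  -0.74  0.08] w 0.0004303263053837317
[[-1.200e-03 -9.520e-02  9.955e-01]
 [ 1.000e-04  9.955e-01  9.520e-02]
 [-1.000e+00  2.000e-04 -1.100e-03]]
delta tool mm [ 5.808e+01 -3.000e-02  1.220e+00] rotvec [-0.0097 -0.0011 -0.0002]
```

View pics/wrist3.png

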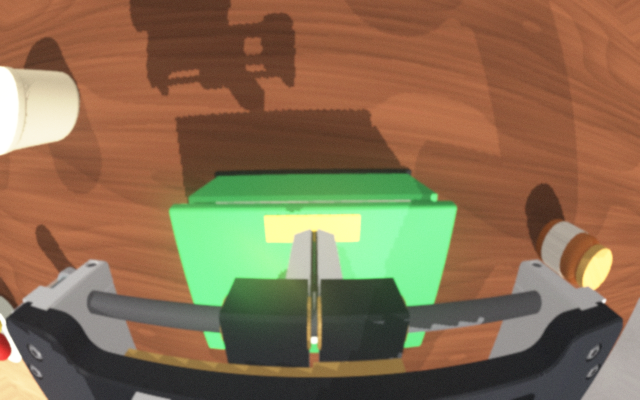

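View pics/s3.png

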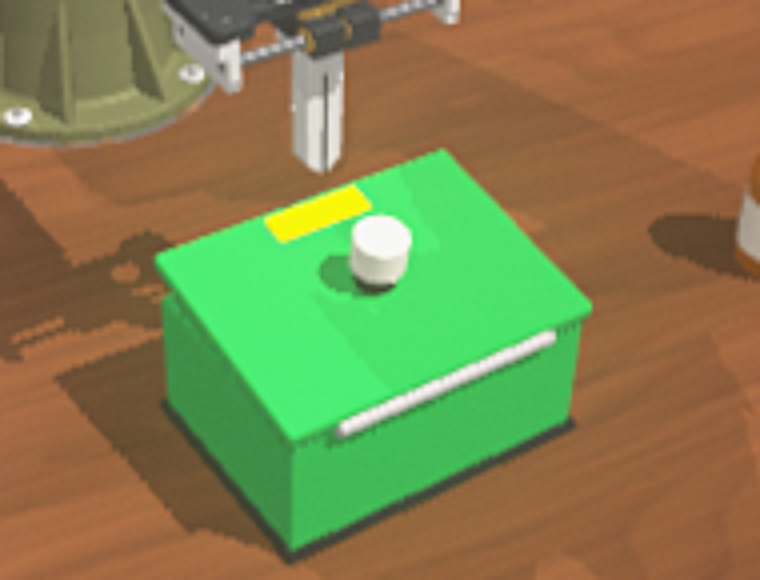

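The pad and the fingers line up in y: the pad is at (312,228) and the finger tips at (315,235). Next I descend in small steps.

play_rows:
  deltas:
    - [[10,0,0,0,0,0,0],[10,0,0,0,0,0,0],[8,0,0,0,0,0,0],[5,0,0,0,0,0,0],[4,0,0,0,0,0,0],[4,0,0,0,0,0,0],[4,0,0,0,0,0,0],[4,0,0,0,0,0,0]]

```text
time_s: 4.05
ee_pos: [0.4481, 0.0158, 0.1213]
eef_rot: [-1.295, 1.571, -1.198]
force: [-4.1, -1.1, 4.3]
grip_width: 0.0003
```

play_rows:
  deltas:
    - [[4,0,0,0,0,0,0],[2,0,0,0,0,0,0],[0,0,0,0,0,0,0]]

```text
time_s: 4.35
ee_pos: [0.4481, 0.0158, 0.1151]
eef_rot: [1.848, 1.571, 1.945]
force: [-0.6, -0.1, -1.0]
grip_width: 0.0004
```

play_rows:
  deltas:
    - [[2,0,0,0,0,0,0],[1,0,0,0,0,0,0],[1,0,0,0,0,0,0],[0,0,0,0,0,0,0]]

```text
time_s: 4.75
ee_pos: [0.4483, 0.0158, 0.1121]
eef_rot: [-0.233, 1.57, -0.135]
force: [-6.9, -0.3, 13.3]
grip_width: 0.0004
```

play_rows:
  deltas:
    - [[1,0,0,0,0,0,0],[0.5,0,0,0,0,0,0],[0,0,0,0,0,0,0]]

```text
time_s: 5.05
ee_pos: [0.4483, 0.0158, 0.1119]
eef_rot: [-0.208, 1.57, -0.111]
force: [-14.8, -0.1, 31.2]
grip_width: 0.0005
```

The fingers have met the stop: z = 0.112 m and the force has risen to 31 N. I'll lift off and look.

play_rows:
  deltas:
    - [[-2,0,0,0,0,0,0],[-10,0,0,0,0,0,0],[-20,0,0,0,0,0,0],[-25,0,0,0,0,0,40],[-25,0,0,0,0,0,80],[0,0,20,-0.01,0,0,80],[0,0,20,0,0,0,80],[0,0,10,0,0,0,80],[0,0,0,0,0,0,80]]

```text
time_s: 5.95
ee_pos: [0.4983, 0.021, 0.1917]
eef_rot: [2.903, 1.57, 3.011]
force: [0.3, 0.2, -0.7]
grip_width: 0.0449
```

```bash
python3 - <<'E'
from mv import *
to([.516,.0229,.122],.105,1)
from station import viewer
import cv2
for n in ["scene","top","wrist"]:
    c=viewer.camera(n); cv2.imwrite(f"pics/{n}4.png",c["img"][:,:,::-1])
    if n=="scene":cv2.imwrite("pics/s4.png",cv2.resize(c["img"][155:270,260:390,::-1],None,fx=5,fy=5,interpolation=cv2.INTER_CUBIC))
E
```

```text
5.95 [0.4983 0.021  0.1917] q [-0.031  0.198  1.681  0.     1.263 -1.709] F [ 0.32  0.16 -0.71] w 0.04491641083019181
[[-6.000e-04 -1.071e-01  9.942e-01]
 [ 1.000e-04  9.942e-01  1.071e-01]
 [-1.000e+00  1.000e-04 -5.000e-04]]
delta tool mm [ 6.967e+01 -5.000e-02  1.784e+01] rotvec [ 0.0023 -0.0005 -0.0001]
```

View pics/s4.png

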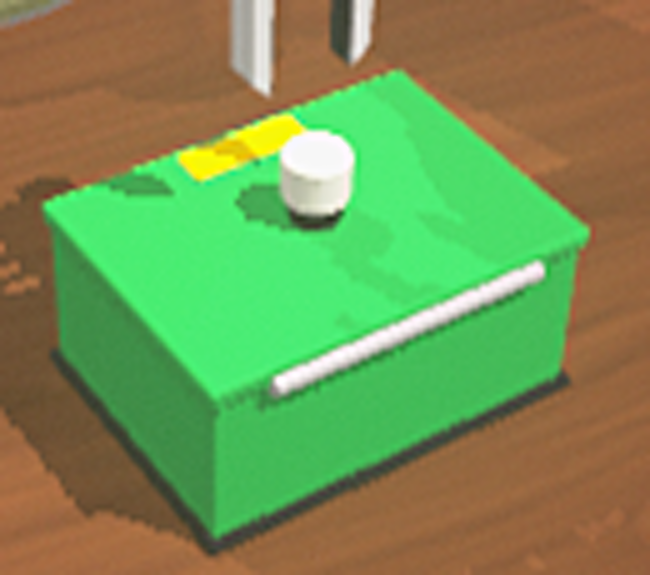

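View pics/wrist4.png

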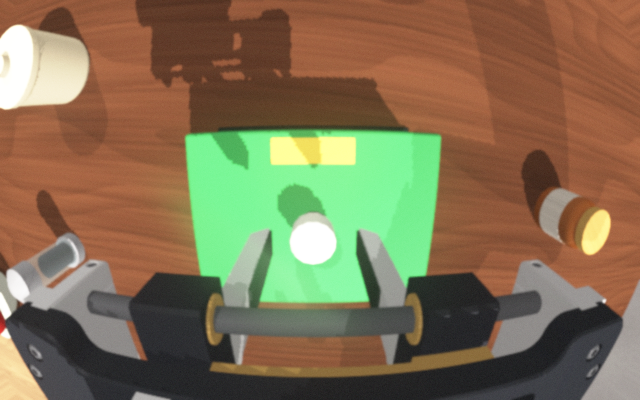

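The lid is shut, flush all round in the scene view. The wrist view shows the knob at (313,240), centred between the fingers. I'll refine the knob position with the scene and top views.

```bash
python3 - <<'E'
from fit import *
P=world([*s.x[:3],0],[(.08,0,.052),(.147,0,.012)])
print("scene crop px",((proj("s",P)+.4-[260,155])*5).round(1),"top",proj("t",P).round(2))
import cv2
b=cv2.imread("pics/top4.png")[165:245,262:362]
cv2.imwrite("pics/t4.png",cv2.resize(b,None,fx=7,fy=7,interpolation=cv2.INTER_CUBIC))
E
```

```text
scene crop px [[317.4 149.8]
 [244.9 144. ]] top [[309.46 203.12]
 [311.49 225.99]]
```

View pics/t4.png

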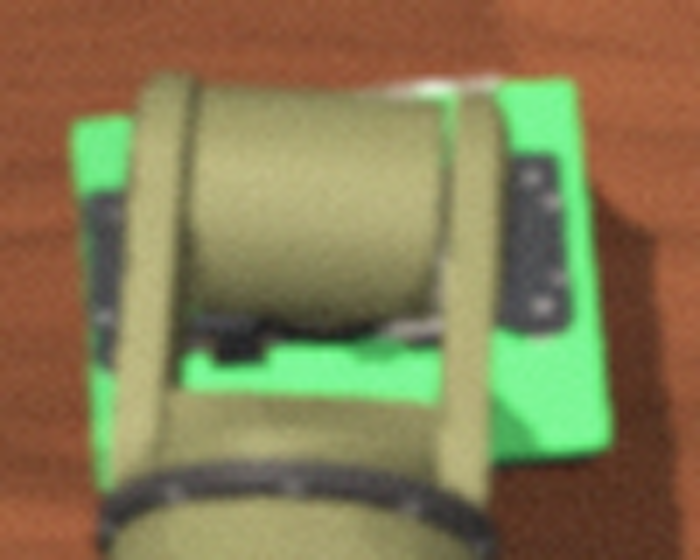

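play_rows:
  deltas:
    - [[0,0,10,0,0,0,70],[0,0,9,0,0,0,70],[0,0,0,0,0,0,70],[10,0,0,0,0,0,70],[15,0,0,0,0,0,70],[15,0,0,0,0,0,70],[15,0,0,0,0,0,70],[10,0,0,0,0,0,70],[5,0,0,0,0,0,70],[0,0,0,0,0,0,70]]

```text
time_s: 7.1
ee_pos: [0.5165, 0.023, 0.1214]
eef_rot: [3.019, 1.57, 3.126]
force: [0.0, 0.3, 0.4]
grip_width: 0.0701
```

```bash
python3 - <<'E'
from mv import *
to([.517,.0229,.122],.105,1)
from station import viewer
import cv2
for n in ["scene","wrist"]:
    c=viewer.camera(n); cv2.imwrite(f"pics/{n}5.png",c["img"][:,:,::-1])
    if n=="scene":cv2.imwrite("pics/s5.png",cv2.resize(c["img"][155:270,260:390,::-1],None,fx=5,fy=5,interpolation=cv2.INTER_CUBIC))
E
```

```text
7.1 [0.5165 0.023  0.1214] q [-0.026  0.315  1.709 -0.     1.119 -1.704] F [0.01 0.3  0.35] w 0.07014898127460496
[[-9.000e-04 -1.070e-01  9.943e-01]
 [ 0.000e+00  9.943e-01  1.070e-01]
 [-1.000e+00  1.000e-04 -9.000e-04]]
delta tool mm [-0.59 -0.15  0.51] rotvec [ 0.0022 -0.0009 -0.0001]
```

View pics/s5.png

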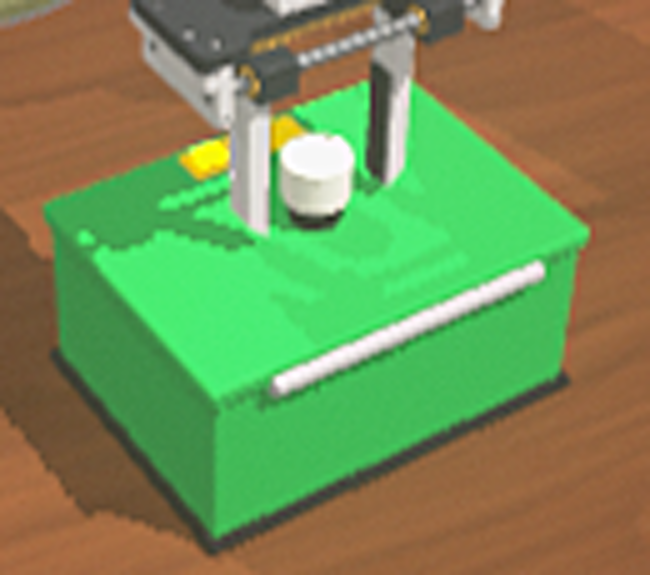

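View pics/wrist5.png

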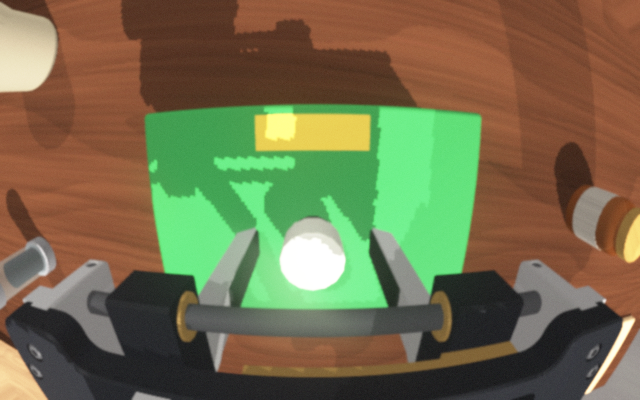

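The knob is centred between the fingers, at (316,180) in the crop, so I'll close on it.

play_rows:
  deltas:
    - [[0,0,0,0,0,0,50],[0,0,0,0,0,0,30],[0,0,0,0,0,0,20],[0,0,0,0,0,0,20],[0,0,0,0,0,0,20],[0,0,0,0,0,0,20],[0,0,0,0,0,0,20]]
  grip_force: 35

```text
time_s: 7.9
ee_pos: [0.5169, 0.0221, 0.1221]
eef_rot: [-1.395, 1.569, -1.289]
force: [0.4, -7.1, 1.8]
grip_width: 0.0349
```

play_rows:
  deltas:
    - [[0,-0.8,0,0,0,0,20],[0,0,0,0,0,0,20],[-2,0,0,0,0,0,20],[-2,0,0,0,0,0,20],[-2,0,0,0,0,0,20],[-2,0,0,0,0,0,20],[-2,0,0,0,0,0,20],[0,0,0,0,0,0,20]]

```text
time_s: 8.7
ee_pos: [0.5168, 0.0221, 0.1321]
eef_rot: [-1.17, 1.571, -1.063]
force: [3.2, -4.7, -4.2]
grip_width: 0.0351
```

```bash
python3 - <<'E'
from mv import *
show()
from station import viewer
import cv2
c=viewer.camera("scene");cv2.imwrite("pics/s6.png",cv2.resize(c["img"][155:270,260:390,::-1],None,fx=5,fy=5,interpolation=cv2.INTER_CUBIC))
E
```

```text
8.7 [0.5168 0.0221 0.1321] q [-0.028  0.302  1.698 -0.     1.141 -1.706] F [ 3.17 -4.72 -4.16] w 0.0350845230870891
[[ 1.000e-04 -1.070e-01  9.943e-01]
 [-2.000e-04  9.943e-01  1.070e-01]
 [-1.000e+00 -2.000e-04  1.000e-04]]
```

View pics/s6.png

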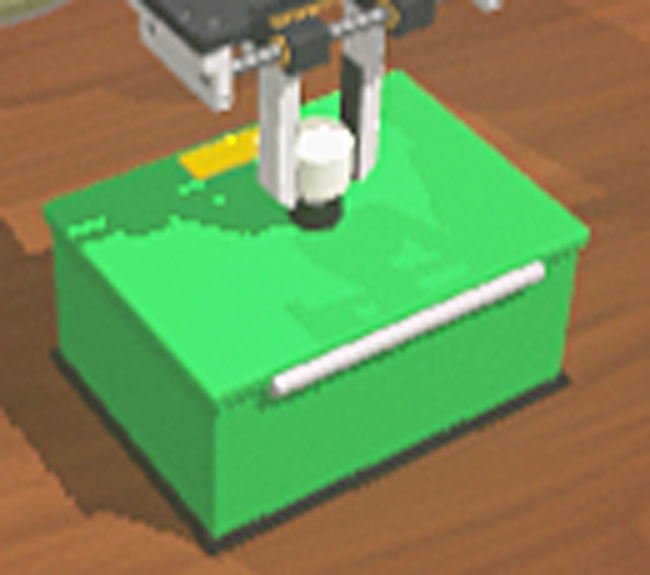

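The knob has risen about 10 mm and the lid is still shut. The force of about 4 N matches the spring. I'll keep pulling up.

play_rows:
  deltas:
    - [[-2,0,0,0,0,0,20],[-2,0,0,0,0,0,20],[-2,0,0,0,0,0,20],[-2,0,0,0,0,0,20],[-2,0,0,0,0,0,20],[-2,0,0,0,0,0,20],[-2,0,0,0,0,0,20],[-2,0,0,0,0,0,20],[-2,0,0,0,0,0,20],[-2,0,0,0,0,0,20]]

```text
time_s: 9.75
ee_pos: [0.5168, 0.0221, 0.1516]
eef_rot: [-2.799, 1.57, -2.692]
force: [3.9, -3.6, -7.7]
grip_width: 0.0348
```

play_rows:
  deltas:
    - [[0,0,0,0,0,0,20],[0,0,0,0,0,0,20]]

```text
time_s: 9.95
ee_pos: [0.5168, 0.0221, 0.1516]
eef_rot: [-2.513, 1.571, -2.406]
force: [4.3, -3.5, -6.2]
grip_width: 0.0349
```

```bash
python3 - <<'E'
from mv import *
show()
from station import viewer
import cv2
c=viewer.camera("scene");cv2.imwrite("pics/scene7.png",c["img"][:,:,::-1]);cv2.imwrite("pics/s7.png",cv2.resize(c["img"][165:220,285:360,::-1],None,fx=10,fy=10,interpolation=cv2.INTER_CUBIC))
E
```

```text
9.95 [0.5168 0.0221 0.1516] q [-0.028  0.279  1.678 -0.     1.184 -1.706] F [ 4.27 -3.48 -6.24] w 0.03493832075807211
[[-2.000e-04 -1.070e-01  9.943e-01]
 [-2.000e-04  9.943e-01  1.070e-01]
 [-1.000e+00 -1.000e-04 -2.000e-04]]
```

View pics/s7.png

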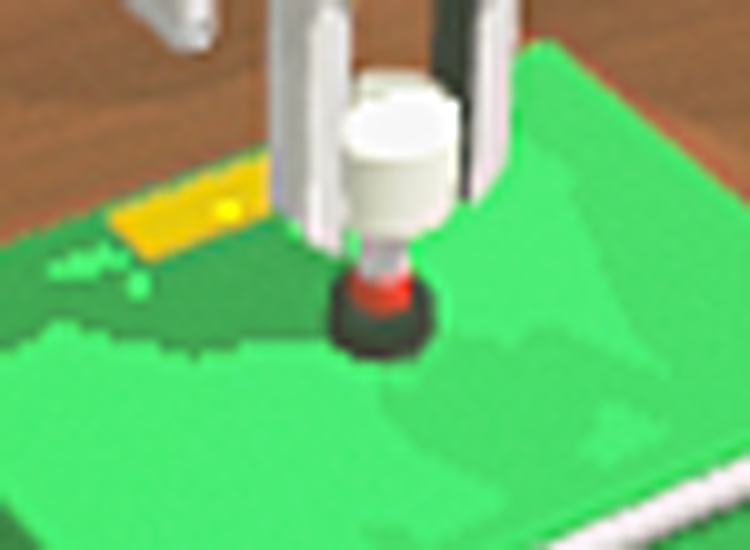

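View pics/scene7.png

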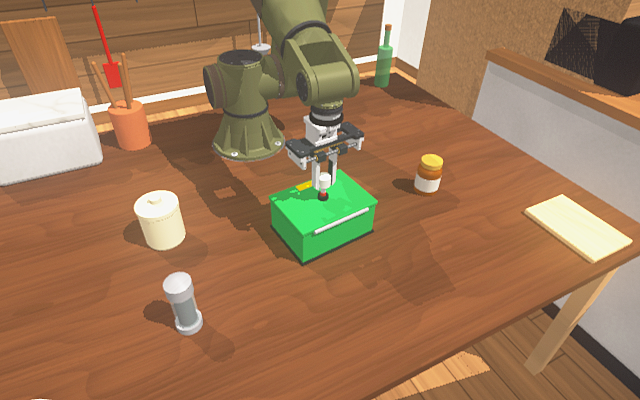

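The red band shows just above the collar at crop (382,290), with rod visible above it. I'll measure the lift quantitatively.

```bash
python3 - <<'E'
from fit import *
W=lambda z:proj("s",world([*s.x[:3],0],[(.08,0,z)]))[0]
c=lambda p:((p+.45-[285,165])*10).round(1)
for d in (0,.02,.025,.03,.035): print(d,"knob top",c(W(.052+d)),"knob bottom",c(W(.026+d)))
print("collar top",c(W(.024)),"base",c(W(.012)))
for d in (.025,.03,.035): print("band lower/upper axis",d,c(W(.024+d-.03)),c(W(.034+d-.03)))
# front-of-rod offset (radius 6.5) toward camera
f,cx,cy,r,t=K["s"]; R=cv2.Rodrigues(np.array(r))[0]; C=-R.T@np.array(t); n=C-world([*s.x[:3],0],[(.08,0,.024)])[0]; n[2]=0; n/=np.linalg.norm(n)
for rad in (.0065,.014,-.014): print(rad,c(proj("s",world([*s.x[:3],0],[(.08,0,.024)])+rad*n)[0]))
E
```

```text
0 knob top [385.3 200. ] knob bottom [382.2 281.3]
0.02 knob top [387.8 135.7] knob bottom [384.6 219. ]
0.025 knob top [388.4 119.3] knob bottom [385.2 203.2]
0.03 knob top [389.1 102.9] knob bottom [385.8 187.3]
0.035 knob top [389.7  86.3] knob bottom [386.5 171.3]
collar top [382.  287.4] base [380.6 324. ]
band lower/upper axis 0.025 [381.4 302.7] [382.6 272. ]
band lower/upper axis 0.03 [382.  287.4] [383.2 256.5]
band lower/upper axis 0.035 [382.6 272. ] [383.8 241. ]
0.0065 [381.4 303.5]
0.014 [380.6 322.3]
-0.014 [383.3 253.3]
```

play_rows:
  deltas:
    - [[0,0,0,0,0,0,20],[0,0,0,0,0,0,20],[0,0,0,0,0,0,20],[0,0,0,0,0,0,20],[0,0,0,0,0,0,20],[0,0,0,0,0,0,20],[0,0,0,0,0,0,20]]

```text
time_s: 10.7
ee_pos: [0.5168, 0.0221, 0.1516]
eef_rot: [-2.778, 1.571, -2.671]
force: [3.8, -4.5, -7.0]
grip_width: 0.0354
```

The knob has shifted about 95 crop px against a predicted 94 to 97 for 30 mm. The 7 N force and the 29.5 mm TCP rise agree. I'll hold a little longer, then hand in.

play_rows:
  deltas:
    - [[0,0,0,0,0,0,20],[0,0,0,0,0,0,20],[0,0,0,0,0,0,20],[0,0,0,0,0,0,20],[0,0,0,0,0,0,20],[0,0,0,0,0,0,20],[0,0,0,0,0,0,20],[0,0,0,0,0,0,20]]

```text
time_s: 11.5
ee_pos: [0.5168, 0.0221, 0.1516]
eef_rot: [-2.827, 1.571, -2.719]
force: [3.4, -4.1, -7.9]
grip_width: 0.0351
```

```bash
python3 - <<'E'
from mv import *
show()
from station import viewer,hand_in
import cv2,numpy as np
c=viewer.camera("scene")["img"]; a=cv2.imread("pics/scene7.png")[:,:,::-1]; b=cv2.imread("pics/scene0.png")[:,:,::-1]
print("diff box vs pic7",np.abs(c.astype(int)-a)[165:260,265:380].mean())
for n,(x0,x1,y0,y1) in dict(can=(130,190,188,250),mill=(160,205,270,336),jar=(412,445,152,196)).items(): print(n,np.abs(c.astype(int)-b)[y0:y1,x0:x1].mean())
cv2.imwrite("pics/s8.png",cv2.resize(c[155:270,260:390,::-1],None,fx=5,fy=5,interpolation=cv2.INTER_CUBIC))
E
```

```text
11.5 [0.5168 0.0221 0.1516] q [-0.028  0.28   1.678 -0.     1.184 -1.706] F [ 3.37 -4.1  -7.93] w 0.03507692961851786
[[-3.000e-04 -1.069e-01  9.943e-01]
 [-1.000e-04  9.943e-01  1.069e-01]
 [-1.000e+00 -1.000e-04 -3.000e-04]]
diff box vs pic7 1.3312890922959573
can 1.1333333333333333
mill 1.5210998877665545
jar 4.674931129476584
```

View pics/s8.png

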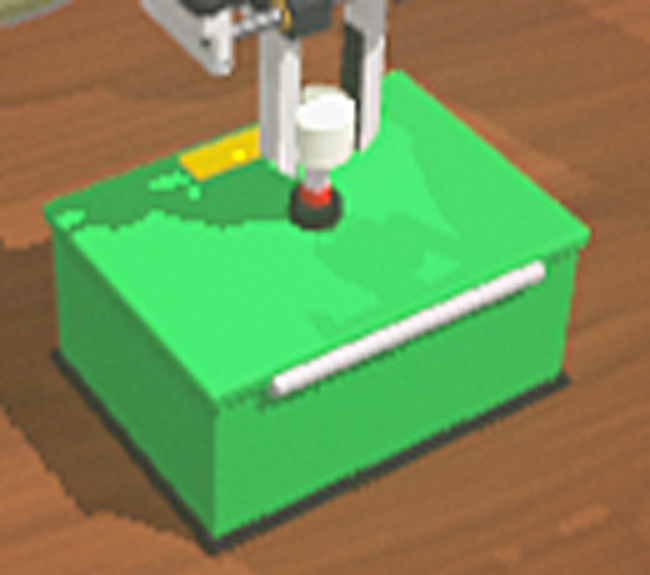

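The lid is flush, the band sits at the collar (316,195) and nothing has drifted. The small image difference at the jar is probably the arm's shadow changing; nothing came near it.

```bash
python3 -c "
from station import hand_in
print(hand_in())"
```

```text
the job is handed in; nothing more can be done
None
```

I pressed the lid shut, then gripped the pump knob at 35 N and pulled it up to the mark. I handed the job in at about 11.5 s with the gripper still holding it there.

- **Lid:** the fingers met the stop at the pad at z = 0.112 m with 31 N. The last picture still shows the lid flush all round.
- **Knob:** the arm rose 29.5 mm while holding the knob. The knob's shift in the image fits about 30 mm, and the downward pull of 6–8 N fits the spring's 7 N at the mark. The red band shows at the collar's upper face, and the arm's position did not change over the last 1.7 s.
- **Bystanders:** the canister and mill look unchanged. The jar's patch of the image changed slightly more; I took that to be the arm's shadow and did not measure it further, but the fingers and gripper stayed well clear of the jar.
- **Disagreements:** the fitted box model was about 1 pixel off for the knob in the scene view. A sideways force of about 4–5 N stayed on the grip. Neither changed the result of the checks above.

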